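Scan a tube and hold it over its flange for tack welding

TASK

Grip the upright steel tube and turn it in front of the code reader until the lug with the code on its side faces the reader squarely, and pause there for half a second or a little more, with the tube upright and on the table or barely off it. Then lift it over the guards of the welding fixture and hold it hovering upright just above the clamped flange, about 7 mm clear, centred on the flange's hole and with its lug pointing the same way as the flange's index tab. The program finishes while still gripping the tube there, motionless for the welder to tack: do not put it down, touch nothing of the fixture at any time, and leave the other things on the table alone.

Things in the scene. Friction and masses are not known exactly. Their poses are not given: they have to be found in the camera images.
- tube: the work: open steel tube 100 mm long, 44 mm outside and 36 mm inside diameter, 0.25 to 0.55 kg, standing upright with its axis about 90 mm in front of the window of the reader. Origin: centre of its lower end; z up along the tube; x points from the axis to the lug with the code. The lug sits low on the side, so the upper half of the tube (above 45 mm) is plain and can be gripped from any direction
- lug (a point): middle of the coded face of the tube's lug, a block 22 mm wide and 30 mm high (12 to 42 mm above the lower end) that stands 12 mm off the tube wall and bears a pale square-dotted label; this point is 34 mm from the tube's axis and 27 mm above its lower end; axes as the tube's
- scanner: fixed black code reader on a stand: head 50 x 60 mm, 68 mm high overall, base 90 x 70 mm. Origin on the table under the middle of the head; it looks along its own -x, towards the tube
- lens (a point): centre of the reader's round window, 30 mm in front (-x) of the scanner's origin and 38 mm above the table; axes as the scanner's. The lug faces the reader when the tube's x axis points at this window
- fixture: fixed welding fixture: base plate 240 mm (its x) by 200 mm (its y), 12 mm thick. On it, the flange in the middle; two upright guard plates 170 mm long, 5 mm thick, at x = +100 and -100 mm, tops 95 mm above the table; two toggle clamps at y = +84 and -84 mm, up to 58 mm high, whose arms press the flange 44 mm from its centre and whose red handles reach out to y = +158 and -158 mm, up to 74 mm high. Origin on the table under the flange's centre
- seat (a point): centre of the flange's upper face, 34 mm above the table; the flange is a 100 mm steel disc 12 mm thick with a 36 mm hole. Axes as the fixture's: z up, x points to the flange's index tab, a block 14 mm wide that sticks out 17 mm from the flange's rim
- bottle: bystander: pale round squeeze bottle, 64 mm across, 160 mm high with its thin nozzle; origin at the centre of its underside, as for all that follow
- offcut: bystander: short tube offcut without a lug, 44 mm across, 38 mm high, standing between reader and fixture
- bracket: bystander: dark steel angle bracket 70 x 35 x 40 mm
- hammer: bystander: hammer, about 270 mm long, lying
- brush: bystander: brush, about 200 mm long, lying
- spare_flange: bystander: loose steel ring, 100 mm across, 12 mm thick, lying
- magnet: bystander: flat welding magnet block 70 x 50 x 20 mm
Mind the look-alikes: they are no part of the job. Leave any yellow look-alike of the tube alone.

How it is judged:
On the way, in this order (a step that is already met when the one before it is completed fails the run):
1. the lug faces the reader (within about 14 degrees), the tube standing or at most 30 mm off the table in front of it, for half a second (x of lens in the frame of tube between 0.04 and 0.15 m and y of lens in the frame of tube between -0.022 and 0.022 m and y of tube in the frame of lens between -0.04 and 0.04 m and height (world z) of tube below 0.03 m and angle between tube's own z axis and vertical below 0.15 rad and linear speed of tube below 0.02 m/s), for 0.5 s.
2. the tube is lifted higher than the guards (height (world z) of tube above 0.095 m), for 0.1 s.
At the end, for the whole second after the job is handed in: the gripper holds the tube still, its lower end 2 to 15 mm above the flange, centred within 7 mm, upright within 4 degrees, its lug within 11 degrees of the index tab's direction, not touching the fixture (horizontal distance between tube and seat below 0.007 m and z of tube in the frame of seat between 0.002 and 0.015 m and angle between tube's own z axis and vertical below 0.07 rad and angle between the x axis of tube and the x axis of fixture, either way round below 0.2 rad and x of lug in the frame of seat above 0.015 m and contact force between tube and the fingers above 1 N and contact force between tube and fixture below 0.1 N and linear speed of tube below 0.01 m/s and angular speed of tube below 0.1 rad/s); the arm keeps its last pose, push and grip.
It fails at once if the tube or the robot touches the fixture (over 1 N) (contact force between any of tube, the arm, the fingers and fixture above 1 N).
It fails at once if a bystander is shifted by more than 20 mm (distance of any of bottle, offcut, bracket, hammer, brush, spare_flange, magnet from where it was at the start of the episode above 0.02 m).
It also fails if it takes over 54 s, if anything falls off the work surface, if the arm or the gripper's body presses on something with over 40 N, if the wrist force passes 120 N, or if a joint passes its speed limit or range.

ROBOT

A 7-joint arm with a two-finger parallel gripper is mounted at the origin on the work surface. World frame = base frame: x ahead of the robot, y to its left, z up, the work surface at z = 0. Lengths are in m, angles in rad, forces in N, time in s.
With the tool pointing down it reaches from about 0.35 to 0.9 m from the base axis. Payload 19.9 kg.
Tool frame: the origin (TCP) lies at the very end of the fingers, on their centre line; the grasp point (between the pads) lies 19 mm behind it (arm.hold_point_z is the distance from the TCP to the grasp point, in m); z points along the fingers, y is the line along which they close (so a half turn about z gives the same grasp; the last joint's range is limited). The gripper opens to 94 mm and grips with 3 to 60 N. Pads are 16 mm wide; open, the fingers measure 119 mm over their backs; the gripper's body (75 mm by 177 mm) begins 78 mm behind the grasp point.
Start: joints at [1.194, 0.417, -0.01, 1.614, 0.005, 1.111, -0.053], TCP at [0.206, -0.59, 0.205] pointing down, gripper open.
Joint ranges: [-2.81, 2.81], [-0.39, 2.02], [-1.27, 1.25], [0.06, 2.57], [-1.19, 4.33], [0.19, 2], [-2.82, 2.82]. Speed limits (rad/s): [1.89, 1.89, 2.39, 2.39, 3.01, 3.01, 3.01].

INTERFACE

Orientations are given as a rotation vector (axis times angle).
In Python, from workcell import arm gives the robot as it stands.
- The arm moves only by the tool move_arm, never from a script. Its argument "deltas" is a list of rows, each a list of 2 entries, a list of its own where there are three numbers: the shift along the world's x, y, z in mm, then the turn about the world's z in units of 5 degrees (1.0 is 5 degrees). A call has 1 to 10 rows; each row is the pose to reach, as a shift and turn from the pose commanded when the call began; what a row does not reach only later rows make up. A row lasts 1/8 s, in which the tool goes at most 62.5 mm and 10.7 degrees, less where a joint would pass 70% of its speed; a pose out of reach is approached as far as the arm can. A call with a gripper value outside its range is refused whole. "hand" is the opening, from 0 (shut) to 1 (fully open), set as the call begins (left out, the last holds). The fingers move at their own pace and stop on an object; "squeeze" is the grip in N (left out, the last holds). Time passes only in rows, so rows that repeat a pose let the fingers close. It gives the time, the measured TCP pose, the force, the opening and the grip force at its end, in the units of the state.
- arm.state(): the state, without advancing time (a new reading comes with each control period).
- arm.capture(name): name is "side" or "top" or "wrist"; returns the picture (420x560x3 uint8, blue, green, red); there is no depth.
- arm.camera_params(name): a dict with "K" (3x3 intrinsics, pixels), "position" and "attitude" of the camera in the world; the wrist camera has in their place "T_tool_cam" (4x4, takes a point from camera to tool coordinates, whose origin is the TCP and whose axes are the flange's). Camera axes: x right, y up, looking along -z (the intrinsics and any distortion apply to the point x, -y, -z); pixel columns grow to the right and rows downward; lengths in m; the calibration is good to about 2 mm. A picture is of the moment at which its call begins: read the wrist's pose just before it. camera_params takes no time and is no camera call.
- arm.job_done(): hands the job in; it is judged then, once.
The state is a dict: "t": time; "q": joint angles; "qvel": joint speeds; "joint_torque": joint torques, N m; "ee_pos": TCP position; "tool_rot": TCP orientation; "contact_force": force on the tool from outside, world axes, zero at the start; "wrist_torque": the same for the moment, N m; "width": opening from 0.0 (shut) to 1.0 (fully open); "gripper_force": force on a finger pad.
Only numpy, scipy, OpenCV 4.12 (cv2) and the standard library are available. Lean on these libraries where they do the work, as an engineer would, in place of code of your own. Each camera call takes 0.05 s, during which the arm holds its last target. There are 200 camera calls.

## Working session

There is one attempt and no reset: what is moved stays moved. The work goes in short steps, Python scripts to look and compute and a tool call to move; the robot and the scene stay as the last step left them, time stands still between calls to the robot, and variables do not carry over. Pictures are saved under pics/ and viewed, at most 10 in all, crops included, and the job is handed in when it is done.

Besides the shell and the picture viewer there is one more tool, called after ">>>" by a JSON object that holds its "fn" and its "kwargs". move_arm: Moves the arm, as the interface text tells. Its arguments: {"type":"object","properties":{"deltas":{"type":"array","items":{"type":"array"}},"hand":{"type":"number"},"squeeze":{"type":"number"}},"required":["deltas"]}

```bash
mkdir -p pics; ls
python3 - <<'E'
from workcell import arm
import cv2
s=arm.state();print(s)
for n in("top","side","wrist"):
    print(n,arm.camera_params(n))
for n in("top","side"):
    cv2.imwrite(f"pics/{n}0.png",arm.capture(n))
E
```

```text
pics
{'t': 0.0, 'q': array([ 1.19352676,  0.41794187, -0.01031663,  1.61421292,  0.00469707,
        1.11068304, -0.05301028]), 'qvel': array([ 0.00110781,  0.00025599, -0.00061381,  0.00047447, -0.00195052,
        0.00141955,  0.00057065]), 'joint_torque': array([ 5.00874976e-04, -8.51243663e+01,  6.39362745e-01, -4.25983751e+01,
       -4.87229694e-02,  1.87841122e-02,  3.94716187e-05]), 'ee_pos': array([ 0.20580097, -0.58972828,  0.20482897]), 'tool_rot': array([-3.09625011e+00, -5.24767461e-01,  4.48874071e-04]), 'contact_force': array([-0.42397999,  0.80802683,  1.00317494]), 'wrist_torque': array([-0.00506  ,  0.0261414, -0.0199309]), 'gripper_force': 0.0, 'width': 1.0003217488044502}
top {'K': array([[492.79589036,   0.        , 276.84928342],
       [  0.        , 492.79589036, 206.42183177],
       [  0.        ,   0.        ,   1.        ]]), 'position': array([0.34899515, 0.01222782, 1.62386579]), 'attitude': array([ 0.10333921, -0.11057722, -1.57348414])}
side {'K': array([[443.49184289,   0.        , 275.32421327],
       [  0.        , 443.49184289, 208.8931022 ],
       [  0.        ,   0.        ,   1.        ]]), 'position': array([0.04678904, 0.66047829, 0.91294036]), 'attitude': array([ 0.33511037, -0.94080963, -2.32523045])}
wrist {'K': array([[331.20343906,   0.        , 280.55416266],
       [  0.        , 331.20343906, 211.2163108 ],
       [  0.        ,   0.        ,   1.        ]]), 'T_tool_cam': array([[ 1.23320722e-03,  9.68150936e-01,  2.50364223e-01,
         7.28851219e-02],
       [ 9.99998667e-01, -9.25910680e-04, -1.34517735e-03,
         1.77368808e-04],
       [-1.07051980e-03,  2.50365548e-01, -9.68150787e-01,
        -1.78642902e-01],
       [ 0.00000000e+00,  0.00000000e+00,  0.00000000e+00,
         1.00000000e+00]])}
```

View pics/top0.png

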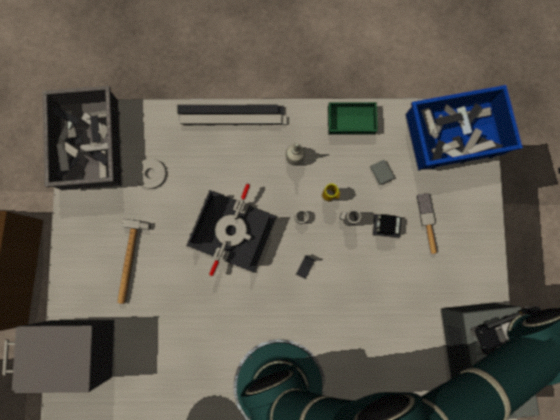

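View pics/side0.png

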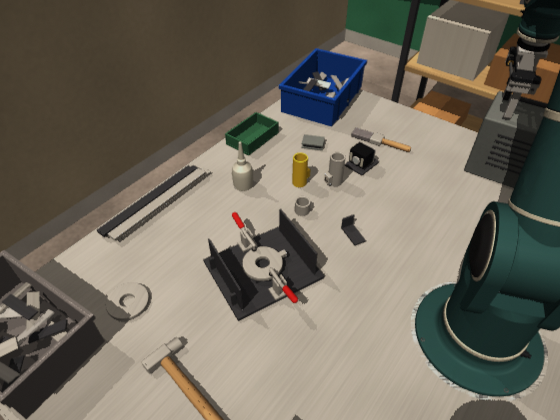

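The top view shows the tube at about (352,216), the reader at (388,225), the offcut at (304,217), the yellow look-alike at (332,192) and the flange at (231,231), with its tab near (248,237). Next I'll enlarge this area.

Run:
```python
import cv2,numpy as np
t=cv2.imread("pics/top0.png")
a=cv2.resize(t[170:290,180:280],None,fx=5,fy=5,interpolation=cv2.INTER_CUBIC) 
b=cv2.resize(t[180:255,290:415],None,fx=6.4,fy=6.4,interpolation=cv2.INTER_CUBIC)
cv2.imwrite("pics/fix.png",a);cv2.imwrite("pics/tub.png",b)
```

```text
(no output)
```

View pics/fix.png

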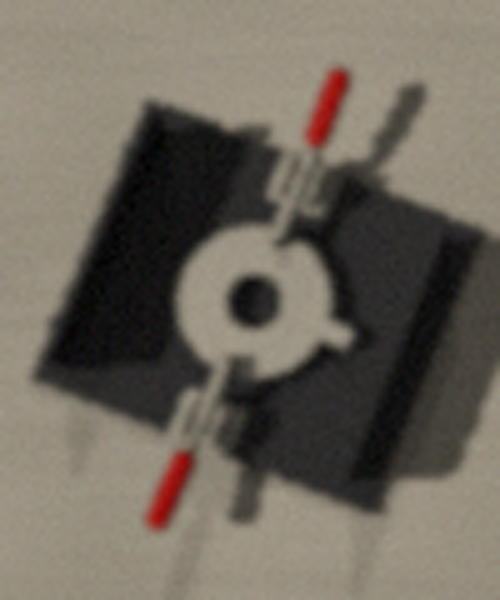

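View pics/tub.png

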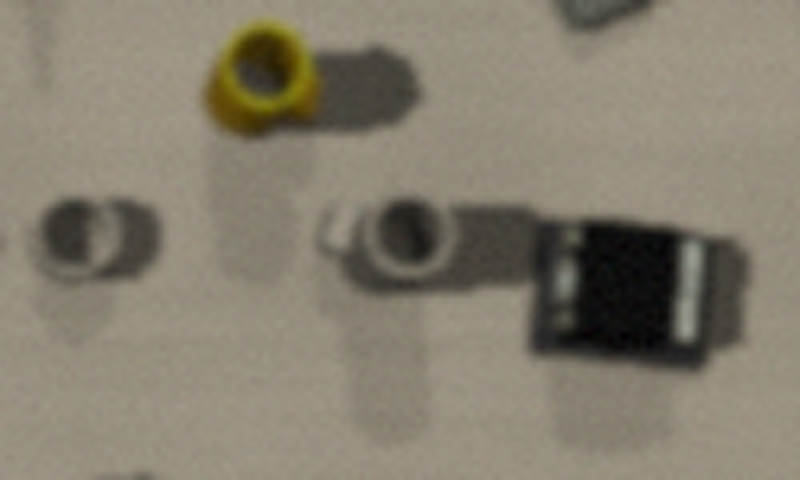

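```bash
cat > h.py <<'E'
from workcell import arm
import numpy as np, cv2
from scipy.spatial.transform import Rotation as R
def cam(n):
    p=arm.camera_params(n)
    if n!="wrist": return p["K"],R.from_rotvec(p["attitude"]).as_matrix(),p["position"]
    s=arm.state(); Rt=R.from_rotvec(s["tool_rot"]).as_matrix(); T=p["T_tool_cam"]
    return p["K"],Rt@T[:3,:3],s["ee_pos"]+Rt@T[:3,3]
def ray(c,u,v,z):
    K,Rc,p=c
    d=Rc@(np.linalg.inv(K)@[u,v,1]*[1,-1,-1]); return p+d*(z-p[2])/d[2]
def proj(c,X):
    K,Rc,p=c; q=(Rc.T@(np.asarray(X)-p))*[1,-1,-1]; q=K@q; return q[:2]/q[2]
def yaw(): 
    m=R.from_rotvec(arm.state()["tool_rot"]).as_matrix(); return np.degrees(np.arctan2(m[1,1],m[0,1])),np.degrees(np.arccos(-m[2,2]))
E
python3 - <<'E'
from h import *
c=cam("top")
F=lambda x,y,z:ray(c,180+x/5,170+y/5,z).round(4)
T=lambda x,y,z:ray(c,290+x/6.4,180+y/6.4,z).round(4)
h=F(253,300,.034);print("hole",h,"rim c",F(253,302,.034))
t=F(348,338,.03);print("tab",t,np.degrees(np.arctan2(*(t-h)[1::-1])))
a,b=F(340,72,.07),F(157,525,.07);print("handles",a,b,(a+b)/2,np.linalg.norm(a-b),np.degrees(np.arctan2(*(a-b)[1::-1])))
A=[F(*p,.012) for p in((150,105),(35,377),(380,512))];print("corners",A)
t=T(409,237,.1);print("tube",t)
l=T(330,228,.042);print("lug",l,np.degrees(np.arctan2(*(l-t)[1::-1])))
print("offcut",T(78,240,.038),"yellow",T(267,68,.1))
for p in((540,222),(535,352),(700,367),(590,222),(575,350),(672,350)):print("scan",p,T(*p,0),T(*p,.068))
print(yaw())
E
```

```text
hole [0.4905 0.1543 0.034 ] rim c [0.4892 0.1543 0.034 ]
tab [0.4659 0.093  0.03  ] -111.86584103581606
handles [0.6334 0.0964 0.07  ] [0.3468 0.21   0.07  ] [0.4901 0.1532 0.07  ] 0.3082929126658606 -21.62195093968364
corners [array([0.6224, 0.2254, 0.012 ]), array([0.4428, 0.2981, 0.012 ]), array([0.3542, 0.073 , 0.012 ])]
tube [ 0.5231 -0.2352  0.1   ]
lug [ 0.5345 -0.2048  0.042 ] 69.44395478041659
offcut [ 0.5295 -0.0776  0.038 ] yellow [ 0.6068 -0.1678  0.1   ]
scan (540, 222) [ 0.542  -0.3196  0.    ] [ 0.5339 -0.3057  0.068 ]
scan (535, 352) [ 0.4745 -0.3149  0.    ] [ 0.4692 -0.3012  0.068 ]
scan (700, 367) [ 0.4663 -0.3998  0.    ] [ 0.4614 -0.3825  0.068 ]
scan (590, 222) [ 0.5419 -0.3456  0.    ] [ 0.5338 -0.3306  0.068 ]
scan (575, 350) [ 0.4754 -0.3355  0.    ] [ 0.4701 -0.321   0.068 ]
scan (672, 350) [ 0.4751 -0.3857  0.    ] [ 0.4699 -0.369   0.068 ]
(np.float64(-70.75993722089518), np.float64(0.059988396734781846))
```

The fixture's x axis points at about -111.7° and the tube's lug at about +70°. I'll move above the tube and turn to the grasp yaw, so that one grip covers both the scan and the final heading.

>>> {"fn": "move_arm", "kwargs": {"deltas": [[[40,45,15],1],[[80,90,15],3],[[120,135,15],5],[[160,180,15],7],[[200,225,15],9],[[240,270,15],11],[[280,315,15],13],[[317,355,15],15],[[317,355,15],17],[[317,355,15],18]], "hand": 1}}

```text
t: 1.35
ee_pos: [0.5231, -0.2344, 0.22]
tool_rot: [-1.811, -2.566, -0.0]
contact_force: [-0.4, 0.0, 0.3]
width: 0.999
gripper_force: 0.0
```

>>> {"fn": "move_arm", "kwargs": {"deltas": [[[0,0,0],2],[[0,0,0],4],[[0,0,0],6],[[0,0,0],8],[[0,0,0],10],[[0,0,0],12],[[0,0,0],14],[[0,0,0],16],[[0,0,0],18],[[0,0,0],20]]}}

```text
t: 2.6
ee_pos: [0.5227, -0.2351, 0.2202]
tool_rot: [0.801, -3.037, -0.0]
contact_force: [-0.5, -0.0, -0.3]
width: 0.997
gripper_force: 0.0
```

>>> {"fn": "move_arm", "kwargs": {"deltas": [[[0,0,0],0],[[0,0,0],0],[[0,0,0],0]]}}

```text
t: 2.98
ee_pos: [0.5229, -0.235, 0.2204]
tool_rot: [0.789, -3.041, 0.0]
contact_force: [-0.4, -0.2, 0.3]
width: 1.0
gripper_force: 0.0
```

Run:
```python
from h import *
s=arm.state();print(s["t"],s["q"].round(2),s["ee_pos"],yaw())
i=arm.capture("wrist");np.save("pics/w1.npy",i);cv2.imwrite("pics/w1.png",cv2.resize(i,None,fx=1.42,fy=1.42,interpolation=cv2.INTER_CUBIC))
```

```text
2.975 [ 1.    0.42 -0.82  1.71  0.33  1.16  2.17] [ 0.52294461 -0.23500273  0.22042372] (np.float64(119.10749363286472), np.float64(0.009614027288012065))
```

View pics/w1.png

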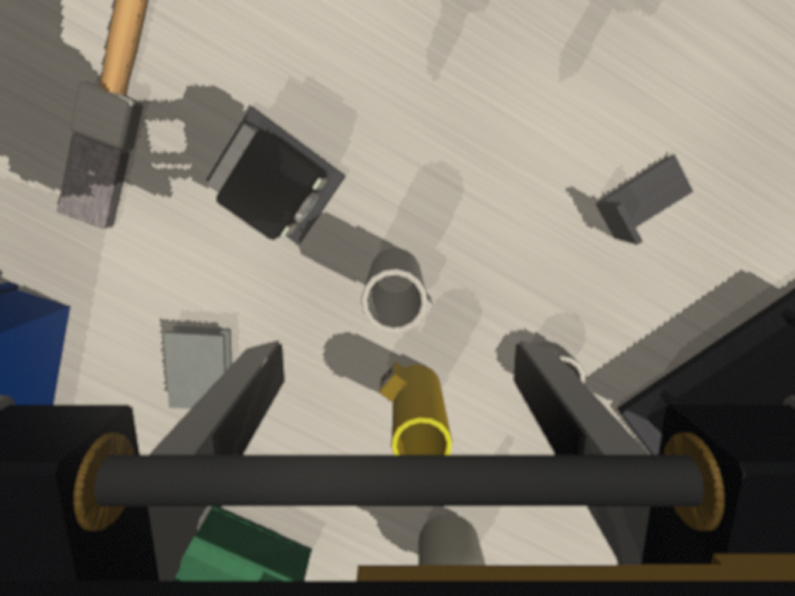

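The wrist view shows the tube rim centred at (395,299) in the enlarged picture. The reader's top has its front edge from about (328,177) to (275,238). The lug is hidden on the far side of the tube.

Run:
```python
from h import *
c=cam("wrist")
T=lambda x,y,z:ray(c,x/1.42,y/1.42,z).round(4)
t=T(395,299,.1);print("tube",t)
base=[T(*p,.006) for p in((250,107),(344,177),(292,243),(207,180))];print("base",base)
for p in((255,128),(328,175),(275,239),(217,200)):print(T(*p,.068))
cv2.imwrite("pics/w1c.png",cv2.resize(np.load("pics/w1.npy")[60:240,130:330],None,fx=3.3,fy=3.3,interpolation=cv2.INTER_CUBIC))
```

```text
tube [ 0.5281 -0.2352  0.1   ]
base [array([ 0.4696, -0.3982,  0.006 ]), array([ 0.4807, -0.3097,  0.006 ]), array([ 0.5494, -0.323 ,  0.006 ]), array([ 0.537 , -0.4055,  0.006 ])]
[ 0.4784 -0.3697  0.068 ]
[ 0.4816 -0.3136  0.068 ]
[ 0.5386 -0.3264  0.068 ]
[ 0.5338 -0.3728  0.068 ]
```

View pics/w1c.png

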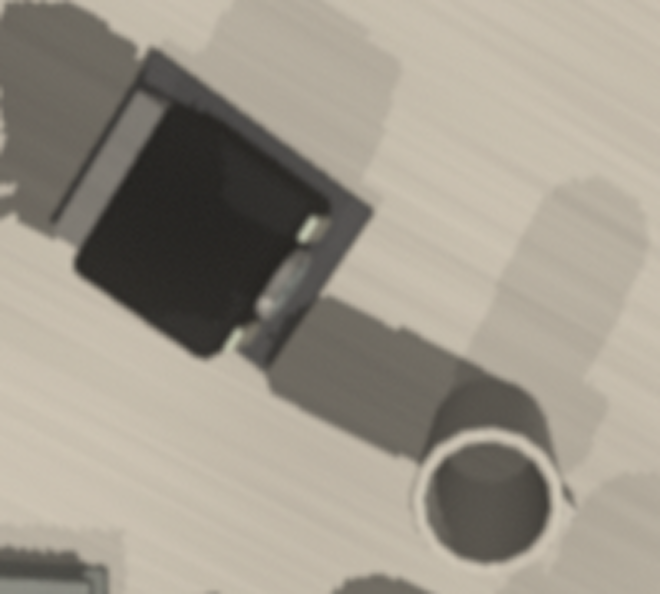

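Run:
```python
from h import *
c=cam("wrist");print("tube wrist",ray(c,130+488/3.3,60+495/3.3,.1).round(4))
for z in(.0,.006):print([ray(c,130+x/3.3,60+y/3.3,z).round(4) for x,y in((373,210),(268,368),(152,50))])
print([ray(c,130+x/3.3,60+y/3.3,.068).round(4) for x,y in((330,205),(207,357),(78,265),(165,105))])
t=cam("top")
b=(proj(t,[.5231,-.2352,.1])-[290,180])*6.4;print(b)
for o in((.5231,-.2352),):
  for a in(60,70,80,90):
    r=np.radians(a);x=np.array([np.cos(r),np.sin(r)]);y=np.array([-x[1],x[0]])
    print(a,[((proj(t,[*(np.array(o)+x*d+y*w),z])-[290,180])*6.4).round().tolist() for z in(.042,.012) for d,w in((.022,-.011),(.034,-.011),(.034,.011),(.022,.011))])
```

```text
tube wrist [ 0.5278 -0.2357  0.1   ]
[array([ 0.4796, -0.31  ,  0.    ]), array([ 0.5479, -0.3177,  0.    ]), array([ 0.4696, -0.4003,  0.    ])]
[array([ 0.4793, -0.3094,  0.006 ]), array([ 0.5466, -0.317 ,  0.006 ]), array([ 0.4695, -0.3983,  0.006 ])]
[array([ 0.4811, -0.3149,  0.068 ]), array([ 0.5389, -0.3272,  0.068 ]), array([ 0.5329, -0.3724,  0.068 ]), array([ 0.4795, -0.3687,  0.068 ])]
[409.07463236 237.02102624]
60 [[363.0, 210.0], [342.0, 198.0], [321.0, 236.0], [342.0, 248.0], [355.0, 217.0], [334.0, 206.0], [314.0, 242.0], [334.0, 254.0]]
70 [[356.0, 215.0], [334.0, 207.0], [320.0, 248.0], [343.0, 256.0], [348.0, 222.0], [326.0, 214.0], [312.0, 254.0], [334.0, 262.0]]
80 [[351.0, 222.0], [328.0, 218.0], [321.0, 260.0], [344.0, 264.0], [343.0, 228.0], [320.0, 225.0], [313.0, 266.0], [336.0, 270.0]]
90 [[347.0, 229.0], [323.0, 229.0], [324.0, 272.0], [348.0, 272.0], [339.0, 236.0], [315.0, 236.0], [316.0, 278.0], [340.0, 278.0]]
```

The lug yaw fits about 69°. From the tube, the lens bears about -100°. Now I'll descend, grip and lift slightly.

>>> {"fn": "move_arm", "kwargs": {"deltas": [[[3,0,-30],0],[[3,0,-65],0],[[3,0,-100],0],[[3,0,-135],0],[[3,0,-155],0],[[3,0,-164],0],[[3,0,-164],0],[[3,0,-164],0]]}}

```text
t: 4.03
ee_pos: [0.5265, -0.2353, 0.0574]
tool_rot: [-0.792, 3.039, -0.002]
contact_force: [-0.9, 0.2, -0.5]
width: 1.0
gripper_force: 0.0
```

>>> {"fn": "move_arm", "kwargs": {"deltas": [[[0,0,0],0],[[0,0,0],0],[[0,0,0],0],[[0,0,0],0],[[0,0,0],0],[[0,0,0],0],[[0,0,0],0],[[0,0,3],0],[[0,0,6],0],[[0,0,8],0]], "hand": 0, "squeeze": 45}}

```text
t: 5.28
ee_pos: [0.5259, -0.235, 0.0646]
tool_rot: [0.793, -3.04, -0.0]
contact_force: [-0.3, 0.2, -3.8]
width: 0.471
gripper_force: 44.9
```

>>> {"fn": "move_arm", "kwargs": {"deltas": [[[0,0,0],-1],[[0,0,0],-2.7],[[0,0,0],-4.4],[[0,0,0],-6.1],[[0,0,0],-7.8],[[0,0,0],-9.5],[[0,0,0],-11.2],[[0,0,0],-12.9],[[0,0,0],-14.6],[[0,0,0],-16.3]]}}

```text
t: 6.52
ee_pos: [0.5259, -0.2349, 0.0645]
tool_rot: [-1.39, -2.817, -0.0]
contact_force: [0.5, -0.1, -3.8]
width: 0.467
gripper_force: 44.9
```

>>> {"fn": "move_arm", "kwargs": {"deltas": [[[0,0,0],-1.7],[[0,0,0],-3.4],[[0,0,0],-5.1],[[0,0,0],-6.8],[[0,0,0],-8.5],[[0,0,0],-10.2],[[0,0,0],-11.9],[[0,0,0],-13.6],[[0,0,0],-15.3],[[0,0,0],-16.5]]}}

```text
t: 7.78
ee_pos: [0.526, -0.2347, 0.0644]
tool_rot: [-2.902, -1.203, -0.0]
contact_force: [-0.1, -0.6, -5.3]
width: 0.468
gripper_force: 44.9
```

>>> {"fn": "move_arm", "kwargs": {"deltas": [[[0,0,0],-0.6],[[0,0,0],-1],[[0,0,0],-1],[[0,0,0],-1],[[0,0,0],-1]]}}

```text
t: 8.4
ee_pos: [0.5259, -0.2351, 0.0644]
tool_rot: [-2.95, -1.081, 0.0]
contact_force: [-0.7, -0.1, -4.3]
width: 0.468
gripper_force: 44.9
```

Run:
```python
from h import *
s=arm.state();print(s["t"],s["q"].round(2),s["ee_pos"],yaw())
a=arm.capture("side");w=arm.capture("wrist")
a=cv2.resize(a[130:190,300:400],None,fx=6,fy=6,interpolation=cv2.INTER_CUBIC)
np.save("pics/w2.npy",w)
w=cv2.resize(w[100:300,140:420],(798,570),interpolation=cv2.INTER_CUBIC)
cv2.imwrite("pics/s2.png",a);cv2.imwrite("pics/w2.png",w)
```

```text
8.4 [ 0.39  0.5  -0.02  1.85  0.02  0.79 -0.51] [ 0.52594385 -0.23509318  0.06441882] (np.float64(-49.73571816156604), np.float64(0.006841600305105825))
```

View pics/w2.png

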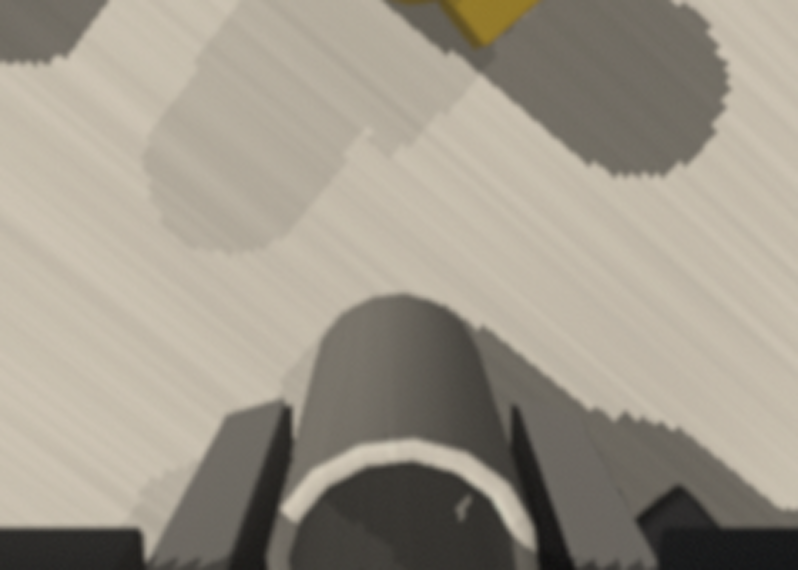

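The wrist view shows the tube well seated between the pads, rim visible at the bottom centre, with the lug hidden on the far side. I'll check the lug heading against the sliver in the first wrist picture while pausing here.

>>> {"fn": "move_arm", "kwargs": {"deltas": [[[0,0,0],0],[[0,0,0],0],[[0,0,0],0],[[0,0,0],0],[[0,0,0],0]]}}

```text
t: 9.12
ee_pos: [0.526, -0.2351, 0.0644]
tool_rot: [-2.95, -1.081, 0.0]
contact_force: [0.4, 0.1, -5.4]
width: 0.467
gripper_force: 44.9
```

Run:
```python
from h import *
p=arm.camera_params("wrist");T=p["T_tool_cam"]
def cw(ee,y):
    y=np.radians(y);Y=np.array([np.cos(y),np.sin(y),0]);Z=np.array([0,0,-1.]);Rt=np.c_[np.cross(Y,Z),Y,Z]
    return p["K"],Rt@T[:3,:3],np.array(ee)+Rt@T[:3,3]
c=cw([.52294,-.2350,.22042],119.107)
o=ray(c,130+488/3.3,60+495/3.3,.1)[:2];print(o)
for a in(60,65,70,75,80):
    r=np.radians(a);x=np.array([np.cos(r),np.sin(r)]);y=np.array([-x[1],x[0]])
    print(a,[((proj(c,[*(o+x*d+y*w),z])-[130,60])*3.3).round().tolist() for z in(.042,.012) for d,w in((.022,-.011),(.034,-.011),(.034,.011),(.022,.011))])
# gripped tube: offset along tool x, near rim points
c=cam("wrist");s=arm.state();print(s["t"],s["contact_force"])
yw=np.radians(yaw()[0]);X=np.array([-np.sin(yw),np.cos(yw)])*-1;X=np.array([np.cos(yw+np.pi/2),np.sin(yw+np.pi/2)])
Y=np.array([np.cos(yw),np.sin(yw)])
for v,z in((438,.1075),(295,.0075)):
    q=ray(c,140+405/2.85,100+v/2.85,z)[:2]-s["ee_pos"][:2];print("near edge toolx,y",q@X,q@Y)
```

```text
[ 0.52686996 -0.23487743]
60 [[495.0, 523.0], [513.0, 552.0], [569.0, 520.0], [551.0, 491.0], [495.0, 501.0], [511.0, 528.0], [563.0, 498.0], [547.0, 470.0]]
65 [[501.0, 522.0], [521.0, 549.0], [574.0, 513.0], [554.0, 485.0], [501.0, 500.0], [520.0, 525.0], [569.0, 491.0], [550.0, 465.0]]
70 [[507.0, 521.0], [530.0, 546.0], [580.0, 506.0], [557.0, 480.0], [506.0, 499.0], [528.0, 523.0], [574.0, 485.0], [552.0, 460.0]]
75 [[513.0, 519.0], [538.0, 543.0], [584.0, 498.0], [559.0, 474.0], [512.0, 497.0], [535.0, 519.0], [578.0, 477.0], [554.0, 455.0]]
80 [[519.0, 517.0], [546.0, 538.0], [588.0, 490.0], [561.0, 468.0], [517.0, 495.0], [543.0, 515.0], [581.0, 470.0], [556.0, 449.0]]
9.125 [ 0.41209609  0.13651474 -5.3527862 ]
near edge toolx,y 0.018499001082578428 0.0011707910993729123
near edge toolx,y 0.0175955406475839 0.0017254948091069363
```

View pics/s2.png

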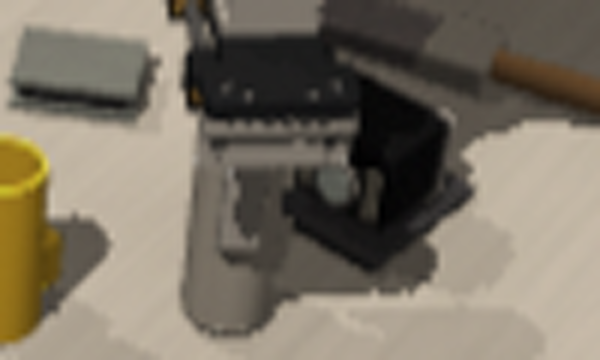

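The side view shows the tube upright just off the table, in front of the reader. The sliver fits an initial lug heading of about 68°, so it now points at about -101°, square to the reader. Next I'll lift, carry and turn it.

>>> {"fn": "move_arm", "kwargs": {"deltas": [[[0,0,10],0],[[0,0,30],0],[[0,0,55],0],[[0,0,80],0],[[0,0,105],0],[[0,0,125],0],[[0,0,135],0],[[0,0,135],0]]}}

```text
t: 10.12
ee_pos: [0.5261, -0.2351, 0.1999]
tool_rot: [2.949, 1.081, 0.001]
contact_force: [0.2, -0.1, -4.8]
width: 0.469
gripper_force: 44.9
```

>>> {"fn": "move_arm", "kwargs": {"deltas": [[[-1,15,0],0],[[-4,50,0],-0.3],[[-9,95,0],-0.6],[[-14,145,0],-0.9],[[-18,195,0],-1.2],[[-23,245,0],-1.5],[[-27,295,0],-1.8],[[-32,340,0],-2],[[-35,375,0],-2.2],[[-36,389,0],-2.2]]}}

```text
t: 11.38
ee_pos: [0.4886, 0.1566, 0.1988]
tool_rot: [-3.038, -0.798, 0.002]
contact_force: [-0.2, -0.7, -4.6]
width: 0.464
gripper_force: 44.9
```

>>> {"fn": "move_arm", "kwargs": {"deltas": [[[0,0,0],0],[[0,0,0],0],[[0,0,0],0],[[0,0,0],0]]}}

```text
t: 11.88
ee_pos: [0.4901, 0.1533, 0.1994]
tool_rot: [3.04, 0.791, -0.0]
contact_force: [-0.1, -0.6, -4.8]
width: 0.462
gripper_force: 44.9
```

Run:
```python
from h import *
s=arm.state();print(s["t"],s["q"].round(2),s["ee_pos"],yaw())
w=arm.capture("wrist");np.save("pics/w3.npy",w)
cv2.imwrite("pics/w3.png",cv2.resize(w[60:340,90:470],(798,588),interpolation=cv2.INTER_CUBIC))
```

```text
11.875 [-0.16  0.23 -0.23  1.89  0.06  1.03 -1.48] [0.49005638 0.15329465 0.19943131] (np.float64(-60.81446027458619), np.float64(0.004349975052987452))
```

View pics/w3.png

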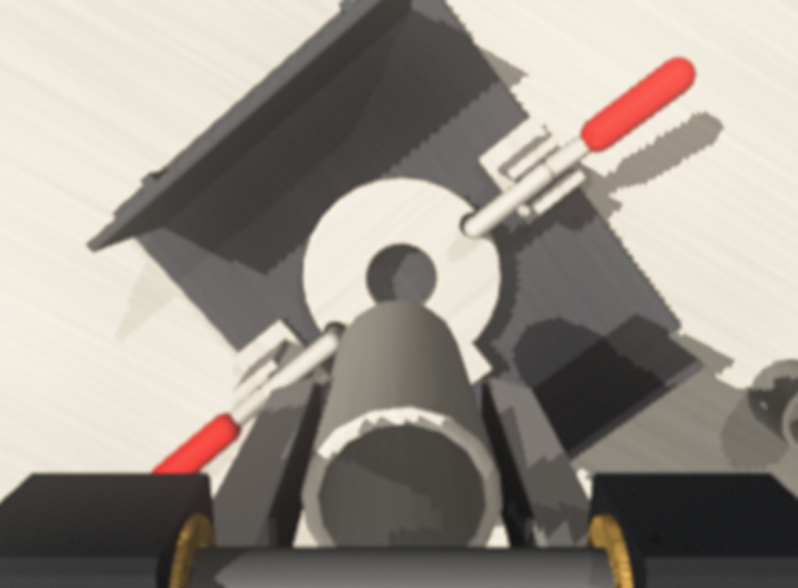

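The wrist view shows the flange with its rim from (303,277) to (501,277), its near edge at (402,177) and its hole at (402,277). The clamp tips are near (470,228) and (335,332). The tube's lower near edge is at (400,300) and its upper near rim at (402,408).

```bash
cat >> h.py <<'E'
def tool(c,s,u,v,z):
    m=R.from_rotvec(s["tool_rot"]).as_matrix()
    return ((ray(c,u,v,z)-s["ee_pos"])@m)[:2]*1000
E
python3 - <<'E'
from h import *
c=cam("wrist");s=arm.state();P=lambda x,y,z:tool(c,s,90+x/2.1,60+y/2.1,z).round(1)
zb=s["ee_pos"][2]-.057
for n,x,y,z in(("fl near",402,177,.034),("fl L",303,277,.034),("fl R",501,277,.034),("hole",402,277,.034),("hole near",402,243,.034),("tube bot near",400,300,zb),("tube top near",402,408,zb+.1),("tube top L",304,490,zb+.1),("tube top R",499,490,zb+.1)):print(n,P(x,y,z))
ang=lambda a,b:np.degrees(np.arctan2(*(b-a)[1::-1]))%180
W=lambda x,y,z:ray(c,90+x/2.1,60+y/2.1,z)
print("arm line",ang(W(470,228,.045),W(335,332,.045)),"base edge",ang(W(530,118,.012),W(680,325,.012)),"guard top",ang(W(90,245,.095),W(345,5,.095)),W(90,245,.095),"guard base",ang(W(700,362,.095),W(570,458,.095)))
print("tab c", ang(W(402,277,.034),W(482,362,.034)),W(402,277,.034))
E
```

```text
fl near [54.3  1.5]
fl L [  4.8 -48.2]
fl R [ 4.9 51.5]
hole [4.9 1.6]
hole near [22.1  1.6]
tube bot near [18.2  0.5]
tube top near [18.3  0.8]
tube top L [ -0.6 -20.2]
tube top R [-0.6 21.7]
arm line 157.40592177198258 base edge 67.95077115717693 guard top 159.84581885447048 [0.45471125 0.27843573 0.095     ] guard base 159.49445178240816
tab c 72.05173182961519 [0.49508967 0.15444579 0.034     ]
```

Camera tilt bias grows with depth, so I'll lower to about 20 mm above the flange with a partial correction and measure again there, where the bias cancels.

>>> {"fn": "move_arm", "kwargs": {"deltas": [[[2,1,0],0],[[4,2,-10],0],[[4,2,-28],0],[[4,2,-46],0],[[4,2,-64],0],[[4,2,-80],0],[[4,2,-88],0],[[4,2,-88],0],[[4,2,-88],0],[[4,2,-88],0]]}}

```text
t: 13.18
ee_pos: [0.4943, 0.156, 0.1119]
tool_rot: [-3.04, -0.793, -0.001]
contact_force: [0.4, 1.3, -5.6]
width: 0.47
gripper_force: 44.9
```

Run:
```python
from h import *
s=arm.state();print(s["t"],s["ee_pos"],yaw())
w=arm.capture("wrist");np.save("pics/w4.npy",w);w=arm.capture("wrist")
a=w[60:310,110:450]
cv2.imwrite("pics/w4.png",cv2.resize(a,None,fx=2.35,fy=2.35,interpolation=cv2.INTER_CUBIC))
```

```text
13.175 [0.49425159 0.15600712 0.11193971] (np.float64(-60.76447208461149), np.float64(0.04816040011766442))
```

View pics/w4.png

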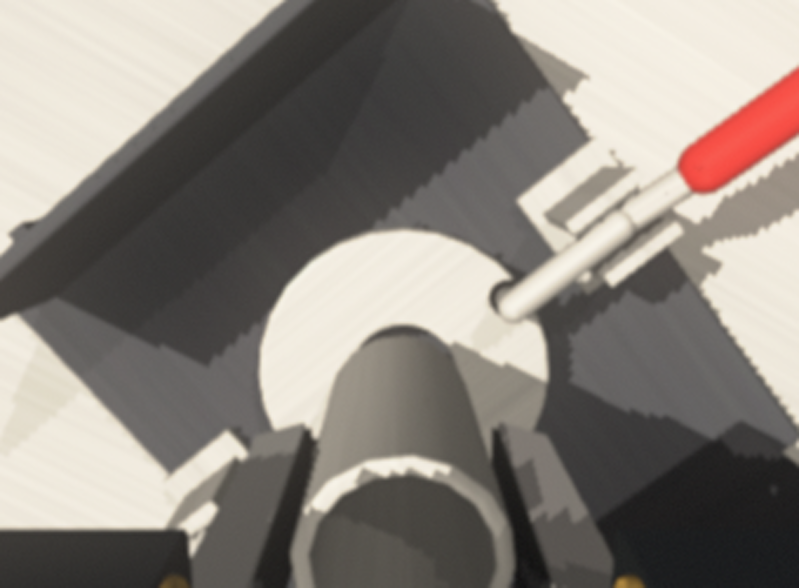

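The flange's near edge is at (403,230), with its sides at x=260 and 548. The hole's near edge is at (404,326), the tube's lower near edge at (403,336), and the upper rim at (404,457), with its sides at x≈300 and 510.

Run:
```python
from h import *
c=cam("wrist");s=arm.state();P=lambda x,y,z:tool(c,s,110+x/2.35,60+y/2.35,z).round(1)
zb=s["ee_pos"][2]-.057
for n,x,y,z in(("fl near",403,230,.034),("fl L",260,365,.034),("fl R",548,365,.034),("hole near",404,326,.034),("tube bot near",403,336,zb),("tube top near",404,457,zb+.1),("tube top L",301,535,zb+.1),("tube top R",509,535,zb+.1)):print(n,P(x,y,z))
print(zb)
# predicted lower-edge pixel rows for tube with given tool-x offset (pure geometry check)
W=lambda x,y,z:ray(c,110+x/2.35,60+y/2.35,z)
d=lambda a,b,:np.degrees(np.arctan2(*(b-a)[1::-1]))
print("guard", d(W(0,310,.095),W(335,2,.095)),"base edges",d(W(500,10,.012),W(590,140,.012)),d(W(690,275,.012),W(797,440,.012)),d(W(25,315,.012),W(170,475,.012)))
```

```text
fl near [48.8  1.3]
fl L [  3.  -47.5]
fl R [ 3.1 50.9]
hole near [16.7  1.7]
tube bot near [18.1  1.2]
tube top near [18.2  1. ]
tube top L [  2.2 -18.6]
tube top R [ 2.2 21.2]
0.05478181268657711
guard -20.825763062597677 base edges -112.76809355708158 -114.27615313275179 -113.17326874718307
```

The remaining offset is about +2.7 mm along tool x and +0.5 mm along tool y. I'll correct it and lower 14 mm to the hover.

>>> {"fn": "move_arm", "kwargs": {"deltas": [[[1.3,0.5,0],0],[[2.6,0.9,0],0],[[2.6,0.9,-4],0],[[2.6,0.9,-8],0],[[2.6,0.9,-11],0],[[2.6,0.9,-13],0],[[2.6,0.9,-14],0],[[2.6,0.9,-14],0],[[2.6,0.9,-14],0],[[2.6,0.9,-14],0]]}}

```text
t: 14.52
ee_pos: [0.4966, 0.1568, 0.0975]
tool_rot: [-3.04, -0.793, -0.0]
contact_force: [-0.1, -0.5, -6.0]
width: 0.468
gripper_force: 44.9
```

>>> {"fn": "move_arm", "kwargs": {"deltas": [[[0,0,0],0],[[0,0,0],0],[[0,0,0],0],[[0,0,0],0],[[0,0,0],0],[[0,0,0],0]]}}

```text
t: 15.28
ee_pos: [0.4966, 0.1568, 0.0974]
tool_rot: [-3.04, -0.793, 0.0]
contact_force: [-0.9, -0.5, -5.1]
width: 0.464
gripper_force: 44.9
```

Run:
```python
from h import *
s=arm.state();print(s["t"],s["ee_pos"],yaw(),s["contact_force"],abs(s["qvel"]).max())
a=np.load("pics/w4.npy");b=arm.capture("wrist");np.save("pics/w5.npy",b)
# flange near rim & tube lower edge along centre column: gray profile
g=cv2.cvtColor(b,cv2.COLOR_BGR2GRAY)[:,277:287].mean(1);print([(i,int(g[i])) for i in range(150,265,2)])
```

```text
15.275 [0.49655931 0.15684868 0.09742661] (np.float64(-60.75801109916594), np.float64(0.005309736302840658)) [-0.89871762 -0.54243851 -5.13389786] 0.0015568639031364408
[(150, 92), (152, 98), (154, 105), (156, 107), (158, 108), (160, 106), (162, 143), (164, 229), (166, 236), (168, 235), (170, 235), (172, 236), (174, 236), (176, 236), (178, 235), (180, 234), (182, 234), (184, 234), (186, 234), (188, 235), (190, 235), (192, 235), (194, 235), (196, 235), (198, 234), (200, 234), (202, 221), (204, 140), (206, 121), (208, 121), (210, 121), (212, 121), (214, 120), (216, 120), (218, 121), (220, 120), (222, 120), (224, 120), (226, 119), (228, 119), (230, 118), (232, 118), (234, 117), (236, 117), (238, 116), (240, 116), (242, 116), (244, 116), (246, 115), (248, 115), (250, 114), (252, 118), (254, 188), (256, 236), (258, 237), (260, 221), (262, 124), (264, 72)]
```

Run:
```python
from h import *
c=cam("wrist");s=arm.state();zb=s["ee_pos"][2]-.057
f=tool(c,s,281.5,162.6,.034);t=tool(c,s,281.5,203.4,zb);print(f-50,t-22,zb)
g=cv2.cvtColor(np.load("pics/w5.npy"),cv2.COLOR_BGR2GRAY)
print(g[200:222:4,200:232:2].tolist());print(g[200:222:4,330:360:2].tolist())
```

```text
[ -3.26734631 -48.78949125] [ -4.23522795 -20.75759934] 0.04039397628916267
[[65, 66, 66, 66, 66, 66, 68, 68, 69, 74, 113, 217, 238, 235, 232, 234], [65, 66, 68, 67, 68, 67, 70, 86, 85, 98, 179, 236, 233, 234, 234, 235], [65, 66, 67, 66, 80, 76, 93, 103, 102, 137, 231, 235, 235, 236, 236, 234], [66, 67, 70, 86, 103, 103, 104, 104, 109, 206, 236, 236, 234, 235, 236, 237], [78, 99, 102, 102, 103, 104, 104, 103, 128, 228, 234, 235, 237, 236, 237, 236], [102, 104, 103, 102, 102, 104, 104, 102, 149, 236, 237, 237, 237, 235, 235, 235]]
[[237, 224, 205, 179, 147, 108, 72, 67, 67, 67, 67, 67, 66, 65, 67], [185, 178, 195, 221, 202, 161, 98, 67, 66, 66, 65, 65, 67, 69, 69], [226, 231, 232, 233, 232, 232, 205, 89, 65, 69, 68, 69, 75, 76, 87], [233, 232, 232, 232, 231, 231, 228, 158, 71, 70, 71, 69, 72, 96, 104], [233, 232, 231, 231, 232, 231, 230, 206, 82, 69, 68, 67, 68, 80, 101], [198, 225, 231, 231, 232, 232, 231, 209, 93, 67, 67, 67, 69, 84, 103]]
```

```bash
python3 -c "
from workcell import arm
print(arm.job_done())"
```

```text
the job is handed in; nothing more can be done
None
```

I turned the tube's lug to the reader, paused there, and handed in the job with the tube gripped and still about 6 mm above the flange; by my measurements it is about 1 mm off centre, with the lug lined up with the index tab to within about 2°, but no verdict came back.

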